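# Bring the tower round on the ratchet offering stand

### The job

Hold the upright wooden handle of the turning offering stand and pump the lever to and fro in full strokes, each push carrying the tray on by one tooth, until the tall pointed tower on the tray has come round to stand in line with the fixed brass pointer on the base; then let go. Turn the tray by the lever alone, without touching the tray or anything that stands on it.

Things in the scene. Friction and masses are not known exactly. Their poses are not given: they have to be found in the camera images.
- stand: Fixed round wooden foot of the turning offering stand, 216 mm wide, 22 high. Origin on the table, on the vertical axis of both tray and lever; z up, x axis towards the fixed brass pointer (level cone at 66 mm height, tip 124 mm out, aiming at the axis). Lever on the -y side: in this frame it lies at -105 degrees at its back stop, -75 at its front stop, starts anywhere between, no spring.
- platter: Steel wheel 230 mm wide, 44-50 mm high up, 18 upright pins by its rim; brass-rimmed grey tray 184 mm wide above, top at 78 mm. Fixed on it: tower, cup, two buds, drum box. Origin on the axis at table height, x axis to the tower. A full push stroke, anticlockwise from above, turns it 20 degrees the same way (the first 10 to 30); drawing back leaves it. The lever can't turn it back.
- tower (a point): Foot centre of the tower, the tallest thing on the tray: a stepped brass spire, 40 mm wide at the foot, 116 mm high, pointed. This point is on the tray's top, 78 mm above the table, 65 mm from the axis. At the start it is 44 to 78 degrees clockwise (from above) of the pointer.
- grip (a point): Middle of the upright round wooden handle at the end of the steel lever: 95 mm above the table, 200 mm from the axis. Handle 24 mm thick, from 45 to 125 mm height, fixed to the lever, which is at 30-39 mm height; can be gripped from above at any yaw. About 2.5 N pushes it; a push runs idle for its first 10 degrees, so swing it from stop to stop.

How it is judged:
By the outcome, as a careful person would: the job done as asked, in the order asked, and still so for the second after the job is handed in, with the robot touching nothing.
It also fails if it takes over 40 s, if anything falls off the work surface, if the arm or the gripper's body presses on something with over 40 N, if the wrist force passes 120 N, or if a joint passes its speed limit or range.

### The arm

A 6-joint arm with a two-finger parallel gripper is mounted at the origin on the work surface. World frame = base frame: x ahead of the robot, y to its left, z up, the work surface at z = 0. Lengths are in m, angles in rad, forces in N, time in s.
With the tool pointing down it reaches from about 0.35 to 0.85 m from the base axis. Payload 8.1 kg.
Tool frame: the origin (TCP) lies between the finger pads; the fingertips stand 8 mm ahead of it and the grasp point (between the pads) lies 11 mm behind it; x points along the fingers, y is the direction in which the jaws open and shut, and the axes are right-handed (so a half turn about x gives the same grasp; the last joint's range is limited). The gripper opens to 85 mm and grips with 20 to 120 N. Pads are 22 mm wide; open, the fingers measure 114 mm over their backs; the gripper's body (76 mm by 85 mm) begins 54 mm behind the grasp point. The pads swing forward as they close: fully open they stand 13 mm farther back than shut.
Start: joints at [-1.408, 0.13, 1.488, -0, 1.523, -0.085], TCP at [0.147, -0.582, 0.239] pointing down, gripper open.
Joint ranges: [-2.96, 2.96], [-0.89, 2.26], [0.02, 2.5], [-1.34, 4.48], [0, 2.73], [-2.66, 2.66]. Speed limits (rad/s): [2.39, 2.39, 2.79, 3.14, 3.14, 3.14].

### API

Orientations are given as a unit quaternion [x, y, z, w].
In Python, from cell import manip gives the robot as it stands.
- The arm moves only by the tool arm_command, never from a script. Its argument "increments" is a list of rows, each a list of 5 numbers: the shift along the tool's x, y, z in m, then the turn about the tool's x in degrees, then the finger opening in m, from 0 to 0.0854. In form: [[dx, dy, dz, yaw, gripper], ...]. A call has 1 to 20 rows; each row is the pose to reach, as a shift and turn from the pose commanded when the call began, along the tool's axes at that moment; what a row does not reach only later rows make up. A row lasts 1/8 s, in which the tool goes at most 62.5 mm and 10.7 degrees, less where a joint would pass 70% of its speed; a pose out of reach is approached as far as the arm can. A call with a gripper value outside its range is refused whole. The fingers move at their own pace and stop on an object; "newtons" is the grip in N (left out, the last holds). Time passes only in rows, so rows that repeat a pose let the fingers close. It gives the time, the measured TCP pose, the force and the opening at its end, in the units of the state.
- manip.observe(): the state, without advancing time (a new reading comes with each control period).
- manip.camera(name): name is "scene" or "side" or "wrist"; returns a dict with "image" (384x512x3 uint8, red, green, blue), "fovy" (degrees; the focal length in pixels is half the picture's height over the tangent of half this angle, whatever the lens; pixels are square), "cx", "cy" (the principal point, pixels), "position" and "attitude" of the camera in the world. Camera axes: x right, y down, z forward; pixel columns grow to the right and rows downward; lengths in m; the calibration is good to about 2 mm. A picture is of the moment at which its call begins. There is no depth.
- manip.hand_in(): hands the job in, once; it reports no verdict.
The state is a dict: "time": time; "joint_pos": joint angles; "joint_vel": joint speeds; "effort": joint torques, N m; "ee_pos": TCP position; "eef_rot": TCP orientation; "ft_force": force on the tool from outside, world axes, zero at the start; "ft_torque": the same for the moment, N m; "gripper_width": finger opening in m.
Only numpy, scipy, OpenCV 4.12 (cv2) and the standard library are available. Lean on these libraries where they do the work, as an engineer would, in place of code of your own. Each camera call takes 0.05 s, during which the arm holds its last target. There are 200 camera calls.

## Working session

There is one attempt and no reset: what is moved stays moved. The work goes in short steps, Python scripts to look and compute and a tool call to move; the robot and the scene stay as the last step left them, time stands still between calls to the robot, and variables do not carry over. Pictures are saved under pics/ and viewed, about 8 in all and at most 12, crops included, and the job is handed in when it is done.

Besides the shell and the picture viewer there is one more tool, called after "Call:" as name([rows], argument=value, ...), one row to a line, values as JSON. arm_command: Moves the arm, as the interface text tells. Its arguments: {"type":"object","properties":{"increments":{"type":"array"},"newtons":{"type":"number"}},"required":["increments"]}

```bash
mkdir -p pics; cat > h.py <<'E'
import numpy as np, cv2
from cell import manip
from scipy.spatial.transform import Rotation as R
def cam(n,save=None):
    c=manip.camera(n)
    if save: cv2.imwrite('pics/'+save,c['image'][:,:,::-1])
    a=np.array(c['attitude']); c['R']=R.from_quat(a).as_matrix() if a.size==4 else a.reshape(3,3)
    c['f']=192/np.tan(np.radians(c['fovy'])/2); return c
def ray(c,u,v,z):
    d=c['R']@np.array([(u-c['cx'])/c['f'],(v-c['cy'])/c['f'],1]); p=np.array(c['position']); return p+d*(z-p[2])/d[2]
def proj(c,P):
    q=(np.atleast_2d(P)-np.array(c['position']))@c['R']; return np.c_[q[:,0]/q[:,2]*c['f']+c['cx'],q[:,1]/q[:,2]*c['f']+c['cy']]
E
python3 - <<'E'
from h import *
ims=[]
for n in ['scene','side','wrist']:
    c=cam(n,n+'0.png'); print(n,c['position'],c['attitude'],c['fovy'],c['cx'],c['cy'])
o=manip.observe();print(o['time'],o['ee_pos'],o['eef_rot'])
E
```

```text
scene [ 0.8237759  -0.23360856  0.64599565] [ 0.88197952  0.36874992 -0.1053605  -0.2739248 ] 45.08597224022826 264.62917015193545 191.6496203869575
side [ 0.37563109 -0.43006763  0.54790775] [ 0.89605485 -0.17492301  0.08799535 -0.3984275 ] 50.13914366807638 253.69403369332096 191.00325650147562
wrist [ 0.2206167  -0.56323334  0.3730118 ] [ 0.78020471 -0.60725576 -0.09244741  0.11821389] 67.0605715207639 253.46051683756724 188.0087150062172
0.15 [ 0.14710333 -0.58127574  0.23849229] [-0.7016676  -0.08787581  0.70170567 -0.08688826]
```

View pics/scene0.png

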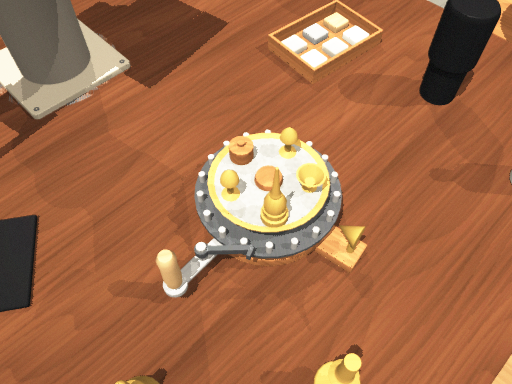

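View pics/side0.png

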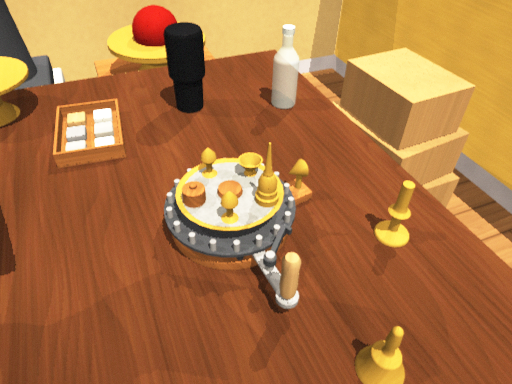

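The scene view shows the tray centre near (269,182), handle top near (166,254), tower tip near (277,170) and pointer near (352,235). The side view shows the handle top near (291,257) and tower tip near (269,143). Next I fit these.

```bash
python3 - <<'E'
from h import *
a=cv2.imread('pics/scene0.png');b=cv2.imread('pics/side0.png')
x=cv2.resize(a[150:300,150:380],None,fx=3.4,fy=3.4,interpolation=2)[:, :780]
cv2.imwrite('pics/cropA.png',x)
y=cv2.resize(b[130:315,150:330],None,fx=3.2,fy=3.2,interpolation=2)
cv2.imwrite('pics/cropB.png',y)
E
```

```text
(no output)
```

View pics/cropA.png

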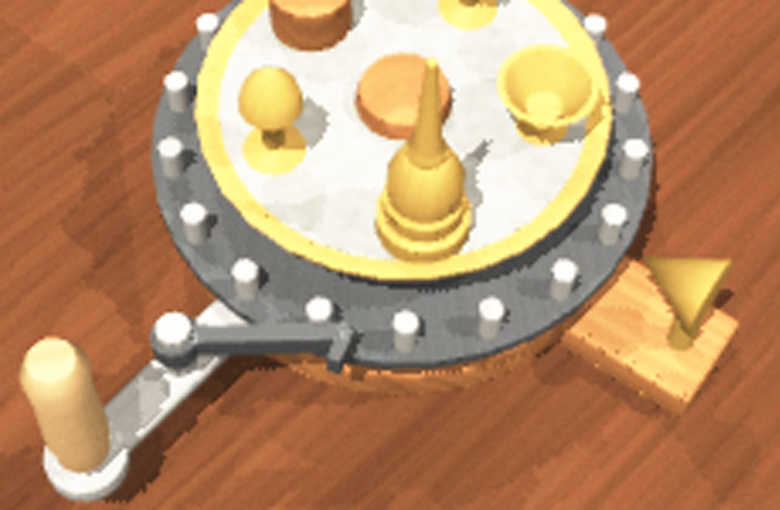

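View pics/cropB.png

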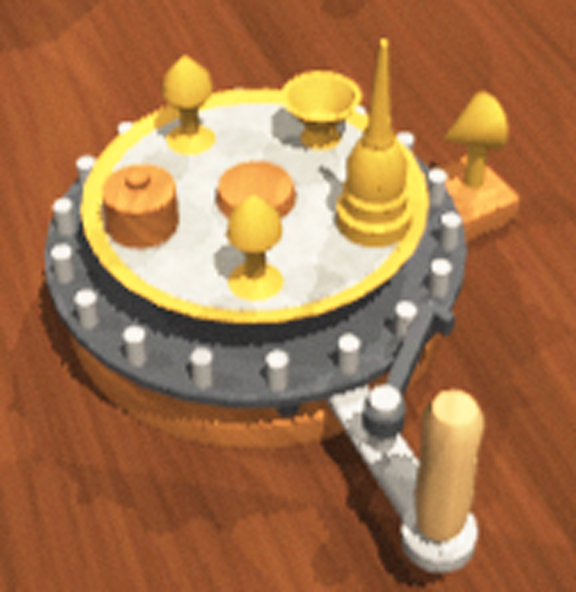

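```bash
python3 - <<'E'
from h import *
from scipy.optimize import least_squares
S=cam('scene');D=cam('side')
A=lambda p:ray(S,150+p[0]/3.4,150+p[1]/3.4,p[2])[:2]
B=lambda p:ray(D,150+p[0]/3.2,130+p[1]/3.2,p[2])[:2]
z=.078
ra=np.array([A((*p,z)) for p in[(195,110),(612,110),(415,279),(260,228),(560,235)]])
rb=np.array([B((*p,z)) for p in[(82,195),(428,200),(255,322),(265,88),(130,290),(390,280)]])
for r in(ra,rb):
    s=least_squares(lambda q:np.hypot(*(r-q[:2]).T)-q[2],[*r.mean(0),.092]);print(s.x,s.fun.round(4))
for n,a,b in [('tower',(432,62,.194),(384,40,.194)),('ptr',(648,260,.066),(448,140,.066)),('grip',(52,352,.125),(455,403,.125))]:
    print(n,A(a),B(b))
E
```

```text
[0.54625795 0.06632535 0.09268574] [ 0.0009 -0.0013 -0.001  -0.0009  0.0023]
[0.54743224 0.06701789 0.09320872] [-0.0005 -0.001  -0.0003  0.0005  0.0003  0.001 ]
tower [0.59808508 0.02312528] [0.59749663 0.02368359]
ptr [0.67174762 0.08623227] [0.67125847 0.08325071]
grip [ 0.55923058 -0.13238023] [ 0.56203242 -0.13361561]
```

```bash
cat >> h.py <<'E'
C=np.array([.547,.0667])
def state():
    o=manip.observe();M=R.from_quat(o['eef_rot']).as_matrix();p=np.array(o['ee_pos'])
    print('t',o['time'],'p',p.round(4),'w',round(o['gripper_width'],4),'F',np.round(o['ft_force'],1),'q6',np.round(o['joint_pos'],2))
    print('yaw of y',np.degrees(np.arctan2(M[1,1],M[0,1])).round(2),'M',M.round(3).tolist())
    g=p+M[:,0]*-.011; d=g[:2]-C; print('grip r',np.hypot(*d).round(4),'ang',np.degrees(np.arctan2(d[1],d[0])).round(2))
    return o,p,M
E
python3 - <<'E'
from h import *
o,p,M=state()
c=cam('wrist');print('cam in tool',M.T@(np.array(c['position'])-p))
for z in(.20,.084):
    print(M.T@(np.array([.5606,-.133,z])-p))
E
```

```text
t 0.25 p [ 0.1471 -0.5814  0.2388] w 0.0853 F [-0.1 -0.3  0.2] q6 [-1.41  0.13  1.49  0.    1.52 -0.09]
yaw of y -75.8 M [[-0.0, 0.245, -0.969], [0.001, -0.969, -0.245], [-1.0, -0.001, -0.0]]
grip r 0.7615 ang -121.67
cam in tool [-0.13469013  0.0004037  -0.07570289]
[ 0.0391178  -0.33328926 -0.5108035 ]
[ 0.15511775 -0.33318191 -0.51079135]
```

Call:
arm_command([
  [0.039,-0.333,-0.511,-79.7,0.085],
  [0.039,-0.333,-0.511,-79.7,0.085],
  [0.039,-0.333,-0.511,-79.7,0.085],
  [0.039,-0.333,-0.511,-79.7,0.085],
  [0.039,-0.333,-0.511,-79.7,0.085],
  [0.039,-0.333,-0.511,-79.7,0.085],
  [0.039,-0.333,-0.511,-79.7,0.085],
  [0.039,-0.333,-0.511,-79.7,0.085],
  [0.039,-0.333,-0.511,-79.7,0.085],
  [0.039,-0.333,-0.511,-79.7,0.085],
  [0.039,-0.333,-0.511,-79.7,0.085],
  [0.039,-0.333,-0.511,-79.7,0.085],
  [0.039,-0.333,-0.511,-79.7,0.085],
  [0.039,-0.333,-0.511,-79.7,0.085],
])

```text
time: 2.05
ee_pos: [0.5604, -0.1345, 0.2005]
eef_rot: [0.483, 0.516, -0.483, 0.516]
ft_force: [-0.9, 1.0, -0.2]
gripper_width: 0.0851
```

```bash
python3 - <<'E'
from h import *
o,p,M=state()
print(M.T@(np.array([.5606,-.133,.084])-p))
E
```

```text
t 2.05 p [ 0.5604 -0.1345  0.2005] w 0.0851 F [-0.9  1.  -0.2] q6 [-0.32  0.09  1.61 -0.    1.45 -0.39]
yaw of y 3.8 M [[0.0, 0.998, 0.066], [-0.0, 0.066, -0.998], [-1.0, 0.0, 0.0]]
grip r 0.2017 ang -86.18
[ 0.11653361  0.00023296 -0.00156531]
```

Descend, then close at 30 N.

Call:
arm_command([
  [0.05,0,-0.001,0,0.085],
  [0.085,0,-0.001,0,0.085],
  [0.116,0,-0.001,0,0.085],
  [0.116,0,-0.001,0,0.085],
  [0.116,0,-0.001,0,0.085],
  [0.116,0,-0.001,0,0.015],
  [0.116,0,-0.001,0,0.015],
  [0.116,0,-0.001,0,0.015],
  [0.116,0,-0.001,0,0.015],
  [0.116,0,-0.001,0,0.015],
  [0.116,0,-0.001,0,0.015],
  [0.116,0,-0.001,0,0.015],
], newtons=30)

```text
time: 3.55
ee_pos: [0.5612, -0.1326, 0.0848]
eef_rot: [0.483, 0.516, -0.483, 0.517]
ft_force: [-0.8, 0.8, 5.3]
gripper_width: 0.0235
```

```bash
cat >> h.py <<'E'
def tower(S,u,v): return ray(S,u,v,.194)
def arc(M,p,degs,z=None):
    "increments (tool y, z, yaw) to bring the grip to given world lever angles at r=.2"
    out=[]
    y0=np.degrees(np.arctan2(M[1,1],M[0,1]))
    for a in degs:
        t=np.radians(a); q=np.array([*(C+.2*np.array([np.cos(t),np.sin(t)])),p[2]])
        d=M.T@(q-p); out.append([a,*d.round(4)[1:],round(y0-(a+90),1)])
    for r in out: print(r)
E
python3 - <<'E'
from h import *
o,p,M=state()
arc(M,p,[-88,-90,-92,-94,-96,-97,-98])
E
```

```text
t 3.55 p [ 0.5612 -0.1326  0.0848] w 0.0235 F [-0.8  0.8  5.3] q6 [-0.32  0.19  1.71  0.    1.24 -0.39]
yaw of y 3.9 M [[0.001, 0.998, 0.068], [-0.0, 0.068, -0.998], [-1.0, 0.001, 0.0]]
grip r 0.1998 ang -85.93
[-88, np.float64(-0.0072), np.float64(0.0001), np.float64(1.9)]
[-90, np.float64(-0.0142), np.float64(-0.0002), np.float64(3.9)]
[-92, np.float64(-0.0212), np.float64(-0.0008), np.float64(5.9)]
[-94, np.float64(-0.0281), np.float64(-0.0017), np.float64(7.9)]
[-96, np.float64(-0.035), np.float64(-0.0027), np.float64(9.9)]
[-97, np.float64(-0.0384), np.float64(-0.0034), np.float64(10.9)]
[-98, np.float64(-0.0419), np.float64(-0.0041), np.float64(11.9)]
```

Handle gripped (23.5 mm opening). I now draw back to the back stop, at about -97° world.

Call:
arm_command([
  [0,-0.007,0,2,0.015],
  [0,-0.014,0,4,0.015],
  [0,-0.021,-0.001,6,0.015],
  [0,-0.028,-0.0015,8,0.015],
  [0,-0.035,-0.0025,10,0.015],
  [0,-0.038,-0.003,11,0.015],
  [0,-0.042,-0.004,12,0.015],
  [0,-0.042,-0.004,12,0.015],
])

```text
time: 4.55
ee_pos: [0.5278, -0.1319, 0.0852]
eef_rot: [0.539, 0.458, -0.529, 0.469]
ft_force: [58.7, -4.6, -39.2]
gripper_width: 0.0233
```

```bash
python3 - <<'E'
from h import *
o,p,M=state()
arc(M,p,list(range(-94,-64,3))+[-65])
E
```

```text
t 4.55 p [ 0.5278 -0.1319  0.0852] w 0.0233 F [ 58.7  -4.6 -39.2] q6 [-0.34  0.09  1.82  0.01  1.21 -0.2 ]
yaw of y -8.16 M [[0.021, 0.99, -0.142], [-0.003, -0.142, -0.99], [-1.0, 0.021, -0.0]]
grip r 0.1995 ang -95.6
[-94, np.float64(0.0053), np.float64(0.0001), np.float64(-4.2)]
[-91, np.float64(0.0158), np.float64(-0.0009), np.float64(-7.2)]
[-88, np.float64(0.0261), np.float64(-0.0025), np.float64(-10.2)]
[-85, np.float64(0.0364), np.float64(-0.0046), np.float64(-13.2)]
[-82, np.float64(0.0465), np.float64(-0.0072), np.float64(-16.2)]
[-79, np.float64(0.0565), np.float64(-0.0104), np.float64(-19.2)]
[-76, np.float64(0.0663), np.float64(-0.0141), np.float64(-22.2)]
[-73, np.float64(0.0759), np.float64(-0.0183), np.float64(-25.2)]
[-70, np.float64(0.0852), np.float64(-0.023), np.float64(-28.2)]
[-67, np.float64(0.0943), np.float64(-0.0282), np.float64(-31.2)]
[-65, np.float64(0.1002), np.float64(-0.0319), np.float64(-33.2)]
```

```bash
cat >> h.py <<'E'
def Mdown(y):
    t=np.radians(y); return np.array([[0,np.cos(t),np.sin(t)],[0,np.sin(t),-np.cos(t)],[-1,0,0]])
def P(a): t=np.radians(a); return np.array([*(C+.2*np.array([np.cos(t),np.sin(t)])),.085])
E
python3 - <<'E'
from h import *
print(np.allclose(Mdown(3.9),R.from_quat([.483,.516,-.483,.517]).as_matrix(),atol=.01))
print('push'); arc(Mdown(-8.1),P(-98),list(range(-96,-65,3))+[-65])
E
```

```text
True
push
[-96, np.float64(0.007), np.float64(-0.0001), np.float64(-2.1)]
[-93, np.float64(0.0174), np.float64(-0.0008), np.float64(-5.1)]
[-90, np.float64(0.0278), np.float64(-0.002), np.float64(-8.1)]
[-87, np.float64(0.0382), np.float64(-0.0037), np.float64(-11.1)]
[-84, np.float64(0.0484), np.float64(-0.006), np.float64(-14.1)]
[-81, np.float64(0.0585), np.float64(-0.0088), np.float64(-17.1)]
[-78, np.float64(0.0684), np.float64(-0.0122), np.float64(-20.1)]
[-75, np.float64(0.0781), np.float64(-0.016), np.float64(-23.1)]
[-72, np.float64(0.0876), np.float64(-0.0204), np.float64(-26.1)]
[-69, np.float64(0.0969), np.float64(-0.0252), np.float64(-29.1)]
[-66, np.float64(0.1059), np.float64(-0.0306), np.float64(-32.1)]
[-65, np.float64(0.1089), np.float64(-0.0325), np.float64(-33.1)]
```

Call:
arm_command([
  [0,0.007,0,-2,0.015],
  [0,0.017,-0.001,-5,0.015],
  [0,0.028,-0.002,-8,0.015],
  [0,0.038,-0.0035,-11,0.015],
  [0,0.048,-0.006,-14,0.015],
  [0,0.058,-0.009,-17,0.015],
  [0,0.068,-0.012,-20,0.015],
  [0,0.078,-0.016,-23,0.015],
  [0,0.087,-0.02,-26,0.015],
  [0,0.092,-0.0225,-27.5,0.015],
  [0,0.097,-0.025,-29,0.015],
  [0,0.1,-0.027,-30,0.015],
  [0,0.103,-0.029,-31,0.015],
  [0,0.106,-0.0305,-32,0.015],
  [0,0.109,-0.0325,-33,0.015],
  [0,0.109,-0.0325,-33,0.015],
])

```text
time: 6.55
ee_pos: [0.628, -0.1147, 0.0845]
eef_rot: [0.38, 0.598, -0.382, 0.594]
ft_force: [-19.3, 1.4, 18.7]
gripper_width: 0.0229
```

```bash
python3 - <<'E'
from h import *
state()
S=cam('scene');D=cam('side')
a=S['image'][130:290,130:400];b=D['image'][110:320,150:330]
a=cv2.resize(a,(459,272+85)[:1]+(272,));b=cv2.resize(b,None,fx=1.8,fy=1.8)
o=np.zeros((378,459+324,3),np.uint8);o[:272,:459]=a;o[:,459:]=b
cv2.imwrite('pics/p1.png',o[:,:,::-1])
E
```

```text
t 6.55 p [ 0.628  -0.1147  0.0845] w 0.0229 F [-19.3   1.4  18.7] q6 [-0.26  0.36  1.52 -0.    1.28 -0.69]
yaw of y 24.83 M [[-0.007, 0.908, 0.42], [0.0, 0.42, -0.908], [-1.0, -0.006, -0.003]]
grip r 0.1988 ang -65.92
```

View pics/p1.png

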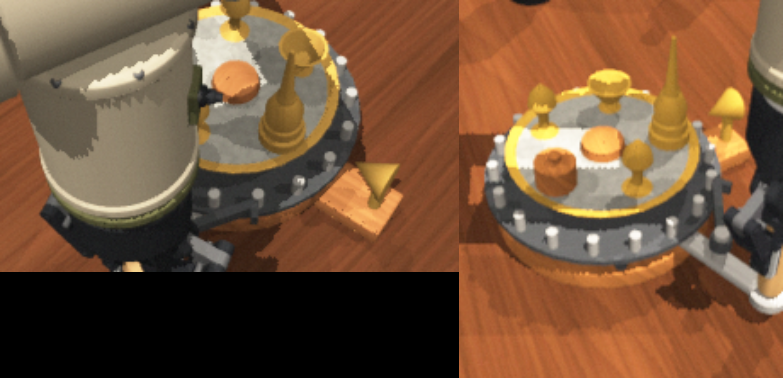

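The picture shows the tower moved on: tip at scene (301,161), side (269,131).

```bash
python3 - <<'E'
from h import *
S=cam('scene');D=cam('side')
for c,u,v in((S,130+291/1.7,130+52/1.7),(D,150+214/1.8,110+37/1.8)):
    d=ray(c,u,v,.194)[:2]-C;print(np.hypot(*d),np.degrees(np.arctan2(d[1],d[0])))
print('back'); arc(Mdown(25),P(-65),list(range(-66,-95,-4))+[-95,-96,-96.8])
print('push'); arc(Mdown(-6.8),P(-96.8),list(range(-96,-65,3))+[-65])
E
```

```text
0.06511101190544434 -12.099092510425523
0.06342519038028117 -12.042632545483924
back
[-66, np.float64(-0.0035), np.float64(-0.0), np.float64(1.0)]
[-70, np.float64(-0.0174), np.float64(-0.0008), np.float64(5.0)]
[-74, np.float64(-0.0313), np.float64(-0.0025), np.float64(9.0)]
[-78, np.float64(-0.045), np.float64(-0.0051), np.float64(13.0)]
[-82, np.float64(-0.0585), np.float64(-0.0087), np.float64(17.0)]
[-86, np.float64(-0.0717), np.float64(-0.0133), np.float64(21.0)]
[-90, np.float64(-0.0845), np.float64(-0.0187), np.float64(25.0)]
[-94, np.float64(-0.097), np.float64(-0.0251), np.float64(29.0)]
[-95, np.float64(-0.1), np.float64(-0.0268), np.float64(30.0)]
[-96, np.float64(-0.103), np.float64(-0.0286), np.float64(31.0)]
[-96.8, np.float64(-0.1054), np.float64(-0.03), np.float64(31.8)]
push
[-96, np.float64(0.0028), np.float64(-0.0), np.float64(-0.8)]
[-93, np.float64(0.0133), np.float64(-0.0004), np.float64(-3.8)]
[-90, np.float64(0.0237), np.float64(-0.0014), np.float64(-6.8)]
[-87, np.float64(0.034), np.float64(-0.0029), np.float64(-9.8)]
[-84, np.float64(0.0443), np.float64(-0.005), np.float64(-12.8)]
[-81, np.float64(0.0545), np.float64(-0.0076), np.float64(-15.8)]
[-78, np.float64(0.0645), np.float64(-0.0107), np.float64(-18.8)]
[-75, np.float64(0.0743), np.float64(-0.0143), np.float64(-21.8)]
[-72, np.float64(0.0839), np.float64(-0.0184), np.float64(-24.8)]
[-69, np.float64(0.0933), np.float64(-0.0231), np.float64(-27.8)]
[-66, np.float64(0.1024), np.float64(-0.0282), np.float64(-30.8)]
[-65, np.float64(0.1054), np.float64(-0.03), np.float64(-31.8)]
```

Tower is at -12.1°, and the pointer at about 8–9°, so exactly one more full stroke is needed.

Call:
arm_command([
  [0,-0.0035,0,1,0.015],
  [0,-0.017,-0.001,5,0.015],
  [0,-0.031,-0.0025,9,0.015],
  [0,-0.045,-0.005,13,0.015],
  [0,-0.0585,-0.009,17,0.015],
  [0,-0.072,-0.013,21,0.015],
  [0,-0.0845,-0.019,25,0.015],
  [0,-0.097,-0.025,29,0.015],
  [0,-0.1,-0.027,30,0.015],
  [0,-0.103,-0.0285,31,0.015],
  [0,-0.1055,-0.03,31.8,0.015],
  [0,-0.1055,-0.03,31.8,0.015],
])

```text
time: 8.25
ee_pos: [0.5279, -0.1318, 0.0848]
eef_rot: [0.532, 0.466, -0.526, 0.472]
ft_force: [32.3, -0.5, -19.0]
gripper_width: 0.0232
```

Call:
arm_command([
  [0,0.003,0,-1,0.015],
  [0,0.013,-0.0005,-4,0.015],
  [0,0.0235,-0.0015,-7,0.015],
  [0,0.034,-0.003,-10,0.015],
  [0,0.0445,-0.005,-13,0.015],
  [0,0.0545,-0.0075,-16,0.015],
  [0,0.0645,-0.0105,-19,0.015],
  [0,0.0745,-0.0145,-22,0.015],
  [0,0.084,-0.0185,-25,0.015],
  [0,0.0885,-0.021,-26.4,0.015],
  [0,0.0935,-0.023,-27.8,0.015],
  [0,0.0965,-0.025,-28.8,0.015],
  [0,0.0995,-0.0265,-29.8,0.015],
  [0,0.1025,-0.028,-30.8,0.015],
  [0,0.1055,-0.03,-31.8,0.015],
  [0,0.1055,-0.03,-31.8,0.015],
])

```text
time: 10.25
ee_pos: [0.628, -0.1146, 0.0844]
eef_rot: [0.379, 0.598, -0.382, 0.594]
ft_force: [-21.6, 1.7, 19.0]
gripper_width: 0.0232
```

```bash
python3 - <<'E'
from h import *
state()
S=cam('scene');D=cam('side')
a=S['image'][130:290,240:380];b=D['image'][110:290,170:330]
a=cv2.resize(a,None,fx=2.5,fy=2.5,interpolation=2);b=cv2.resize(b,None,fx=2.5,fy=2.5,interpolation=2)
o=np.zeros((450,750,3),np.uint8);o[:400,:350]=a;o[:,350:]=b
cv2.imwrite('pics/p2.png',o[:,:,::-1])
E
```

```text
t 10.25 p [ 0.628  -0.1146  0.0844] w 0.0232 F [-21.6   1.7  19. ] q6 [-0.26  0.36  1.52 -0.    1.28 -0.69]
yaw of y 24.86 M [[-0.007, 0.907, 0.42], [0.001, 0.42, -0.907], [-1.0, -0.007, -0.004]]
grip r 0.1986 ang -65.92
```

View pics/p2.png

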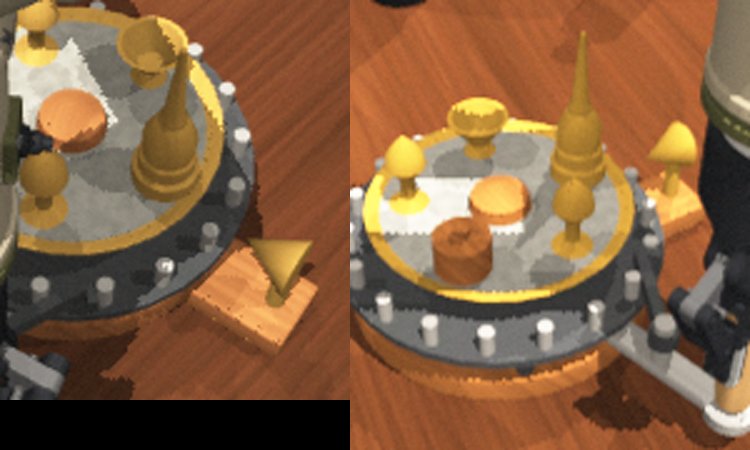

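```bash
python3 - <<'E'
from h import *
S=cam('scene');D=cam('side')
for c,u,v in((S,240+184/2.5,130+50/2.5),(D,170+233/2.5,110+32/2.5)):
    d=ray(c,u,v,.194)[:2]-C;print('tower',np.hypot(*d),np.degrees(np.arctan2(d[1],d[0])))
for c,u,v in((S,240+249/2.5,130+242/2.5),(D,170+(649-350)/2.5,110+158/2.5)):
    d=ray(c,u,v,.066)[:2]-C;print('ptr',np.hypot(*d),np.degrees(np.arctan2(d[1],d[0])))
E
```

```text
tower 0.06395400322658443 9.047007140310788
tower 0.06345072225836262 9.248484279856362
ptr 0.12540881181629804 8.291834249196624
ptr 0.12561429686918738 8.360171975715536
```

Call:
arm_command([
  [0,-0.0015,0,0.5,0.015],
  [0,-0.003,0,1,0.015],
  [0,-0.003,0,1,0.015],
  [0,-0.003,0,1,0.06],
  [0,-0.003,0,1,0.06],
  [0,-0.003,0,1,0.06],
  [0,-0.003,0,1,0.06],
  [0,-0.003,0,1,0.06],
  [-0.03,-0.003,0,1,0.06],
  [-0.07,-0.003,0,1,0.06],
  [-0.12,-0.003,0,1,0.06],
  [-0.15,-0.003,0,1,0.06],
  [-0.17,-0.003,0,1,0.06],
  [-0.17,-0.003,0,1,0.06],
])

```text
time: 12.2
ee_pos: [0.6292, -0.1162, 0.2558]
eef_rot: [0.386, 0.592, -0.385, 0.594]
ft_force: [-0.0, -0.1, -0.5]
gripper_width: 0.0597
```

Aligned within about 1°. I'll back away from the stand for an unobstructed check.

Call:
arm_command([
  [0,-0.05,0.03,0,0.06],
  [0,-0.1,0.07,0,0.06],
  [0,-0.16,0.11,0,0.06],
  [0,-0.2,0.15,0,0.06],
  [0,-0.2,0.15,0,0.06],
  [0,-0.2,0.15,0,0.06],
])

```text
time: 12.95
ee_pos: [0.5056, -0.3338, 0.2522]
eef_rot: [0.386, 0.593, -0.386, 0.591]
ft_force: [-0.1, 0.9, -0.6]
gripper_width: 0.06
```

```bash
python3 - <<'E'
from h import *
state()
S=cam('scene');D=cam('side')
a=S['image'][130:290,150:380];b=D['image'][110:310,150:330]
a=cv2.resize(a,None,fx=1.8,fy=1.8,interpolation=2);b=cv2.resize(b,None,fx=2,fy=2,interpolation=2)
o=np.zeros((400,414+360,3),np.uint8);o[:288,:414]=a;o[:,414:]=b
cv2.imwrite('pics/p3.png',o[:,:,::-1])
E
```

```text
t 12.95 p [ 0.5056 -0.3338  0.2522] w 0.06 F [-0.1  0.9 -0.6] q6 [-0.67  0.14  1.45  0.    1.55 -1.08]
yaw of y 23.82 M [[-0.002, 0.915, 0.404], [0.002, 0.404, -0.915], [-1.0, -0.001, -0.003]]
grip r 0.4027 ang -95.89
```

View pics/p3.png

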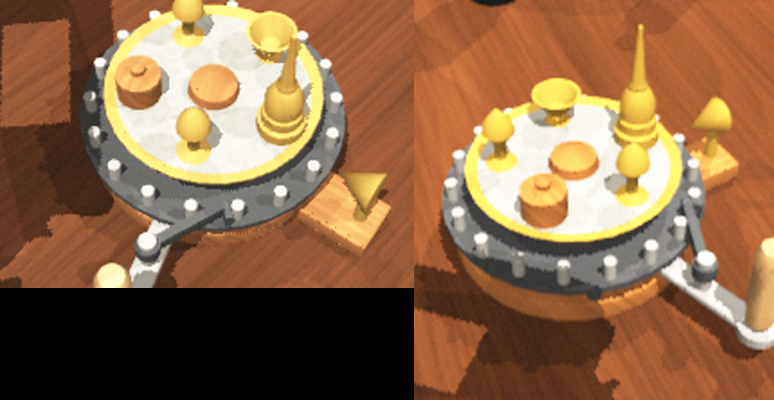

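The tower tip is at crop (292,40) in the scene view and (640,27) in the side view. It is unchanged and in line with the pointer; the handle is free, and I'm handing in after a numeric check.

```bash
python3 - <<'E'
from h import *
S=cam('scene');D=cam('side')
for c,u,v in((S,150+292/1.8,130+40/1.8),(D,150+226/2,110+27/2)):
    d=ray(c,u,v,.194)[:2]-C;print('tower',np.hypot(*d),np.degrees(np.arctan2(d[1],d[0])))
print(manip.hand_in())
E
```

```text
tower 0.06463491686015245 5.437459575531712
tower 0.06208925524131666 7.8108212894364755
the job is handed in; nothing more can be done
None
```

I drew the lever back, pushed two full strokes from stop to stop, let go of the handle, backed the arm clear and handed the job in. The tower now stands in line with the pointer to within the accuracy of my measurements. The robot's clock read about 13 s of the 40 s allowed.

- **Strokes:** The lever reached its stops both times, at about -95.7° and -65.9° in world angles. The tower went from -40° to -12° to about 9°.
- **Alignment at the end of the last stroke:** The two cameras put the tower at 9.0° and 9.2°. The pointer measured 8.3° from its tip, or about 9.2° worked out from the lever stops.
- **Last check disagreed:** After letting go, I read the tower at 5.4° in the scene view and 7.8° in the side view. I picked these by hand from smaller crops, where one pixel is worth about 1 to 1.5°. The hand-in ran in the same script as this check, so I did not follow it up. I read it as picking error, because the picture showed the tray unmoved and the ratchet holds it, but a small backward shift on release is not ruled out.
- **Forces:** The largest force read at the end of any move was about 70 N, on the first draw back against the stop. Force readings after release were about 1 N or less.

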